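Close up the modelling-tool case

TASK

Pack up the open plywood tool case on the pottery bench: with your fingertips, push the upright tool flap down flat into the case, then swing the hinged lid gently all the way shut over it, without slamming. Nothing needs to be gripped or picked up; leave the mug, the glaze jar, the brush pot and the wooden rib where they are.

Things in the scene. Friction and masses are not known exactly. Their poses are not given: they have to be found in the camera images.
- case: open-topped plywood tool case, heavy and fixed to the bench, 200 mm along its x, 240 mm along its y, 70 mm high, walls 6 mm, floor 6 mm thick; origin at the centre of its underside, z up. The lid is hinged along the top of its +x wall (which lies to the robot's right), the flap inside near its -x wall (to the robot's left).
- lid (a joint): lid angle in rad about the case's y axis: 0 = shut flat on the rim, 1.57 = upright, more = leaning outwards; ends at 1.95, starts at 1.6 to 1.85. The hinge is stiff (about 0.45 N m): the lid stays wherever it is left and does not fall shut, so it must be pushed all the way (about 3 N at the free edge).
- lid_hinge (a point): point on the lid's hinge axis, middle of its width: 100 mm along the case's +x from the case's origin, 70 mm up. The axis is in the plane of the lid's inner face (the face that lies on the rim). The point's axes turn with the lid: y along the hinge, -x towards the free edge, z out of the outer face.
- lid_edge (a point): middle of the free edge of the lid, a plain plywood board without handle, 200 mm from hinge to free edge, 240 mm wide, 10 mm thick, about 0.3 kg. The point is on the outer face; axes as lid_hinge.
- flap (a joint): flap angle in rad about the case's y axis: 0 = folded down flat in the case, resting on a stop, its top 54 mm above the bench (16 mm below the rim); 1.57 = upright; ends at 1.70, starts at 1.45 to 1.65. It folds towards the lid (case's +x). The hinge is stiff (about 0.18 N m): it stays where it is left and must be pushed all the way down.
- flap_hinge (a point): point on the flap's hinge axis, middle of its width: 75 mm along the case's -x from the case's origin, 46 mm up, in the plane of the face that carries the tools. The point's axes turn with the flap: y along the hinge, x towards the free edge, z out of the plain face (which looks up when folded).
- flap_edge (a point): middle of the free edge of the flap, a wooden board 125 mm from hinge to free edge, 216 mm wide, 8 mm thick, about 0.15 kg, with modelling tools fixed to the face that looks to the lid; it is pushed from the other, plain face. The point is on the plain face; axes as flap_hinge.
- rib: loose flat wooden potter's rib, 50 x 100 x 12 mm, lying on the floor of the case, under the folded flap's place and not touched by it; origin at the centre of its underside. Stays there.
- mug: loose unglazed terracotta mug, 76 mm across, 85 mm high, handle at its +y; on the bench beside the case, on the flap's side; origin at the centre of its underside. Stays there.
- glaze_jar: loose closed white jar, 68 mm across, 85 mm high; on the bench beside the case, on the lid's side; origin at the centre of its underside. Stays there.
- brush_pot: loose white pot with three brushes, 72 mm across, 95 mm high, 185 mm with the brushes; on the bench beyond the case as seen from the robot; origin at the centre of its underside. Stays there.

How it is judged:
On the way, in this order (a step that is already met when the one before it is completed fails the run):
1. the flap is folded down flat while the lid still stands open (value of joint flap below 0.1 rad and value of joint lid above 1 rad), for 0.2 s.
2. the lid is shut over it (value of joint lid below 0.05 rad), for 0.2 s.
At the end, for the whole second after the job is handed in: the flap is folded down (within 0.1 rad of flat) and the lid is shut over it (within 0.05 rad, 10 mm at its free edge); the mug, jar, brush pot and rib are within 20 mm of where they stood (value of joint flap below 0.1 rad and value of joint lid below 0.05 rad and distance of each of rib, mug, glaze_jar, brush_pot from where it was at the start of the episode below 0.02 m); the robot touches nothing.
It fails at once if the lid is brought down on the flap while the flap still stands up (value of joint lid below 0.65 rad and value of joint flap above 0.35 rad).
It fails at once if the lid is slammed (faster than 3 rad/s, 0.6 m/s at its edge) (velocity of joint lid below -3 rad/s).
It fails at once if a bystander is lifted, knocked over or pushed away (more than 20 mm) (distance of any of rib, mug, glaze_jar, brush_pot from where it was at the start of the episode above 0.02 m).
It also fails if it takes over 51 s, if anything falls off the work surface, if the arm or the gripper's body presses on something with over 40 N, if the wrist force passes 120 N, or if a joint passes its speed limit or range.

ROBOT

A 6-joint arm with a two-finger parallel gripper is mounted at the origin on the work surface. World frame = base frame: x ahead of the robot, y to its left, z up, the work surface at z = 0. Lengths are in m, angles in rad, forces in N, time in s.
With the tool pointing down it reaches from about 0.3 to 0.775 m from the base axis. Payload 14.6 kg.
Tool frame: the origin (TCP) lies between the finger pads; the fingertips stand 11 mm ahead of it and the grasp point (between the pads) lies 8 mm behind it; z points along the fingers, y is the direction in which the jaws open and shut (so a half turn about z gives the same grasp; the last joint's range is limited). The gripper opens to 94 mm and grips with 3 to 60 N. Pads are 16 mm wide; open, the fingers measure 119 mm over their backs; the gripper's body (75 mm by 177 mm) begins 78 mm behind the grasp point.
Start: joints at [1.109, 0.3, 1.521, -0, 1.321, -0.067], TCP at [0.212, 0.508, 0.216] pointing down, gripper open.
Joint ranges: [-3.03, 3.03], [-0.79, 2.21], [0.23, 2.52], [-1.04, 4.18], [0, 3.07], [-2.55, 2.55]. Speed limits (rad/s): [2.22, 2.22, 2.57, 3.14, 3.14, 3.14].

INTERFACE

Orientations are given as a rotation vector (axis times angle).
In Python, from workcell import bot, cams, order gives the robot as it stands. The module is installed in compiled form; this text tells all that it offers.
- The arm moves only by the tool play_rows, never from a script. Its arguments are lists of equal length, an entry for each row: "delta_pos": the shift along the tool's x, y, z in units of 25 mm (1.0 is 25 mm), a list of three; "yaw": the turn about the tool's z in rad; "claw": the gripper's target within -1 to 1 (shut at 1, half-way at 0, fully open at -1). In form: {"delta_pos": [[tx, ty, tz], ...], "yaw": [yaw, ...], "claw": [claw, ...]}. A call has 1 to 5 rows; each row shifts and turns the commanded pose from where the row before left it, along the tool's axes as they then stand; what a row does not reach is not made up. A row lasts 1/8 s, in which the tool goes at most 62.5 mm and 10.7 degrees, less where a joint would pass 70% of its speed; a pose out of reach is approached as far as the arm can. A call is refused whole if a number of a shift passes 1 or a number of a turn 0.188, either way. A call with a gripper value outside its range is refused whole. The fingers move at their own pace and stop on an object; the grip force is fixed at half the most. Time passes only in rows, so rows that do not move let the fingers close. It gives the time, the measured TCP pose, the force and the opening at its end, in the units of the state.
- bot.read_state(): the state, without advancing time (a new reading comes with each control period).
- cams.capture(name): name is "side" or "top" or "wrist"; returns a dict with "image" (420x560x3 uint8, red, green, blue), "camera_matrix" (3x3 intrinsics, pixels), "world_from_camera" (4x4, takes a point from camera to world coordinates). Camera axes: x right, y down, z forward; pixel columns grow to the right and rows downward; lengths in m; the calibration is good to about 2 mm. A picture is of the moment at which its call begins. There is no depth.
- order.finish_job(): hands the job in, once; it reports no verdict.
The state is a dict: "clock": time; "joint_pos": joint angles; "joint_vel": joint speeds; "joint_torque": joint torques, N m; "tcp_pos": TCP position; "tool_rot": TCP orientation; "ft_force": force on the tool from outside, world axes, zero at the start; "torque": the same for the moment, N m; "opening": opening from 0.0 (shut) to 1.0 (fully open).
Only numpy, scipy, OpenCV 4.12 (cv2) and the standard library are available. Lean on these libraries where they do the work, as an engineer would, in place of code of your own. Each camera call takes 0.05 s, during which the arm holds its last target. There are 200 camera calls.

## Working session

There is one attempt and no reset: what is moved stays moved. The work goes in short steps, Python scripts to look and compute and a tool call to move; the robot and the scene stay as the last step left them, time stands still between calls to the robot, and variables do not carry over. Pictures are saved under pics/ and viewed, about 8 in all and at most 12, crops included, and the job is handed in when it is done.

Besides the shell and the picture viewer there is one more tool, called after "Emit:" as a command line: name --pt "numbers of a row" for each row, then --argument value for the rest. play_rows: Moves the arm, as the interface text tells. Its arguments: {"type":"object","properties":{"delta_pos":{"type":"array","items":{"type":"array","items":{"type":"number"}}},"yaw":{"type":"array","items":{"type":"number"}},"claw":{"type":"array","items":{"type":"number"}}},"required":["delta_pos","yaw","claw"]}

```bash
mkdir -p pics
python3 - <<'E'
from workcell import bot,cams
import cv2,numpy as np
s=bot.read_state();print(s['clock'],s['tcp_pos'],s['tool_rot'],s['opening'])
for n in('top','side'):
    c=cams.capture(n);cv2.imwrite(f'pics/{n}0.png',c['image'][:,:,::-1]);print(n,c['camera_matrix'].tolist(),np.round(c['world_from_camera'],4).tolist())
    np.savez(f'{n}.npz',K=c['camera_matrix'],T=c['world_from_camera'])
E
```

```text
0.0 [0.21142453 0.50746804 0.21590182] [-6.16109283e-01 -3.08025051e+00  1.73535629e-03] 0.9996826933968074
top [[486.59272453532316, 0.0, 277.81168106810566], [0.0, 486.59272453532316, 208.25424743088155], [0.0, 0.0, 1.0]] [[-0.0096, -0.9953, 0.0959, 0.5118], [-0.9999, 0.0101, 0.0054, 0.0399], [-0.0064, -0.0958, -0.9954, 1.2876], [0.0, 0.0, 0.0, 1.0]]
side [[390.5490619993934, 0.0, 272.8253855433244], [0.0, 390.5490619993934, 204.287829980097], [0.0, 0.0, 1.0]] [[0.3238, -0.5362, 0.7796, -0.0209], [-0.9461, -0.185, 0.2657, -0.1789], [0.0018, -0.8236, -0.5672, 0.5592], [0.0, 0.0, 0.0, 1.0]]
```

View pics/top0.png

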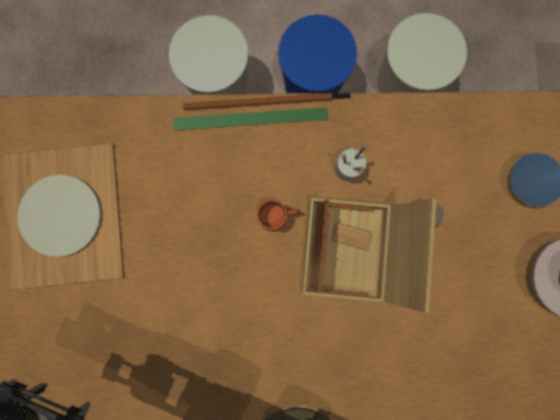

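View pics/side0.png

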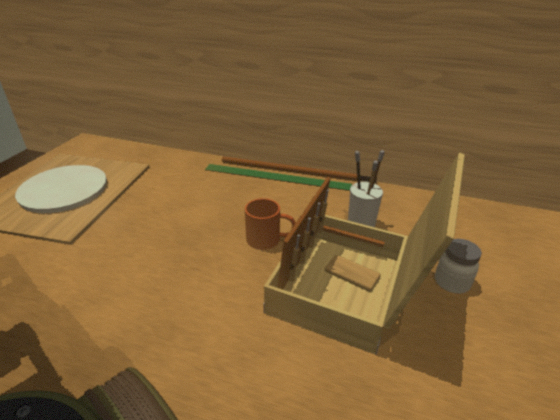

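```bash
cat > h.py <<'E'
import numpy as np
def ray(cam,u,v,z):
    d=np.load(cam+'.npz');T=d['T'];r=T[:3,:3]@np.linalg.solve(d['K'],[u,v,1.]);o=T[:3,3]
    return o+r*(z-o[2])/r[2]
def proj(cam,P):
    d=np.load(cam+'.npz');T=d['T'];p=T[:3,:3].T@(np.asarray(P)-T[:3,3]);q=d['K']@p;return q[:2]/q[2]
E
python3 - <<'E'
from h import *
import cv2
for n,u,v,z in [('rimTL',309,199,.07),('rimTR',389,206,.07),('rimBL',304,294,.07),('rimBR',383,300,.07),('mug',272,216,.085),('pot',351,163,.095),('lidT',435,201,.265),('lidB',428,310,.265),('flapT',324,203,.17),('flapB',319,294,.17)]:
    print(n,ray('top',u,v,z).round(3))
print('side',ray('side',268,288,.07),ray('side',380,330,.07),ray('side',464,250,.085))
a=cv2.imread('pics/top0.png')[150:320,250:460];cv2.imwrite('pics/c0.png',cv2.resize(a,None,fx=3.5,fy=3.5,interpolation=cv2.INTER_CUBIC))
E
```

```text
rimTL [ 0.652 -0.032  0.07 ]
rimTR [ 0.632 -0.233  0.07 ]
rimBL [ 0.416 -0.016  0.07 ]
rimBR [ 0.399 -0.211  0.07 ]
mug [0.609 0.061 0.085]
pot [ 0.738 -0.136  0.095]
lidT [ 0.622 -0.286  0.265]
lidB [ 0.396 -0.263  0.265]
flapT [ 0.631 -0.061  0.17 ]
flapB [ 0.423 -0.046  0.17 ]
side [ 0.41365292 -0.0225603   0.07      ] [ 0.38834767 -0.21037806  0.07      ] [ 0.60540878 -0.33567909  0.085     ]
```

View pics/c0.png

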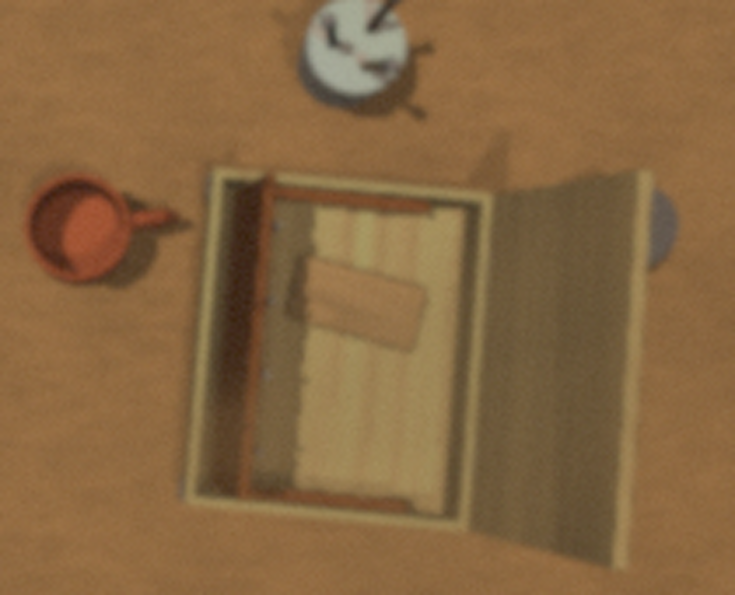

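```bash
cat >> h.py <<'E'
def case(p,X):  # p=(x,y,yaw): case -> world
    c,s=np.cos(p[2]),np.sin(p[2]);X=np.asarray(X,float)
    return np.array([p[0]+c*X[0]-s*X[1],p[1]+s*X[0]+c*X[1],X[2]])
def lidpt(t,r,h,y): return [.1-r*np.cos(t)+h*np.sin(t),y,.07+r*np.sin(t)+h*np.cos(t)]
def flappt(t,r,h,y): return [-.075+r*np.cos(t)-h*np.sin(t),y,.046+r*np.sin(t)+h*np.cos(t)]
E
python3 - <<'E'
from h import *
from scipy.optimize import least_squares
f=lambda u,v:np.array([250+u/3.5,150+v/3.5])
obs=lambda p:[(case(p,[-.1,.12,.07]),f(212,168)),(case(p,[.1,.12,.07]),f(492,190)),(case(p,[-.1,-.12,.07]),f(187,500)),(case(p,[.1,-.12,.07]),f(467,527)),
(case(p,lidpt(p[3],.2,.01,.12)),f(653,172)),(case(p,lidpt(p[3],.2,.01,-.12)),f(625,568)),
(case(p,lidpt(p[3],.2,0,.12)),f(640,172)),(case(p,lidpt(p[3],.2,0,-.12)),f(613,565)),
(case(p,flappt(p[4],.125,.008,.108)),f(262,180)),(case(p,flappt(p[4],.125,.008,-.108)),f(241,495))]
F=lambda p:np.ravel([proj('top',a)-b for a,b in obs(p)])
r=least_squares(F,[.525,-.123,-1.65,1.7,1.55]);p=r.x
print(p.round(4));print(r.fun.reshape(-1,2).round(1).tolist())
np.save('p.npy',p)
print('side check',[proj('side',case(p,q)).round(0).tolist() for q in([-.1,-.12,.07],[.1,-.12,.07],lidpt(p[3],.2,0,.12),flappt(p[4],.125,.008,.108))])
print('case x,y axes',case([0,0,p[2]],[1,0,0]),'lid edge',lidpt(p[3],.2,.01,0),'flap edge',flappt(p[4],.125,.008,0))
E
```

```text
[ 0.5253 -0.1246 -1.6735  1.7974  1.4737]
[[0.5, -0.3], [-0.2, 0.7], [-0.8, 0.9], [0.1, 0.9], [0.0, -1.1], [0.8, 0.5], [-0.5, -1.7], [-0.1, 1.0], [1.0, -2.6], [-0.9, 1.7]]
side check [[263.0, 286.0], [381.0, 326.0], [458.0, 151.0], [327.0, 176.0]]
case x,y axes [-0.10250922 -0.99473205  0.        ] lid edge [np.float64(0.15468496655206052), 0, np.float64(0.2626384033187568)] flap edge [np.float64(-0.0708382019940718), 0, np.float64(0.17118657850327987)]
```

Emit:
play_rows --pt "-1 0 0" --pt "-1 -0.5 0" --pt "-1 -0.5 0" --pt "-1 0 0" --pt "-1 0 0" --yaw '[0.183, 0.183, 0.183, 0.183, 0.183]' --claw '[1, 1, 1, 1, 1]'

```text
clock: 0.72
tcp_pos: [0.284, 0.404, 0.2162]
tool_rot: [1.921, 2.486, -0.001]
ft_force: [-0.3, -0.6, 0.1]
opening: 0.508
```

Emit:
play_rows --pt "-1 0 0" --pt "-1 0 0" --pt "-1 0.5 0" --pt "-1 0.5 0" --pt "-1 0.5 0" --yaw '[0.183, 0.183, 0, 0, 0]' --claw '[1, 1, 1, 1, 1]'

```text
clock: 1.35
tcp_pos: [0.3216, 0.2763, 0.2163]
tool_rot: [-2.335, -2.102, 0.001]
ft_force: [0.3, 0.2, 0.3]
opening: 0.01
```

```bash
cat > st.py <<'E'
import sys
from h import *
from workcell import bot
from scipy.spatial.transform import Rotation as R
p=np.load('p.npy');s=bot.read_state();M=R.from_rotvec(s['tool_rot']).as_matrix()
C=lambda w:case([0,0,-p[2]],np.r_[w[:2]-p[:2],w[2]])
a=p[2]+np.pi/2
print('t',round(s['clock'],2),'case xyz',C(np.array(s['tcp_pos'])).round(4),'yaw left',round(np.arctan2(M[1,1],M[0,1])-a,3),'F',np.round(s['ft_force'],1),'open',round(s['opening'],2),'q',np.round(s['joint_pos'],2))
if len(sys.argv)>3:
    w=case(p,[float(v) for v in sys.argv[1:4]]);print('units',(M.T@(w-s['tcp_pos'])/.025).round(2))
E
python3 st.py -.115 0 .151
```

```text
t 1.35 case xyz [-0.3779 -0.2438  0.2163] yaw left -0.002 F [0.3 0.2 0.3] open 0.01 q [ 0.62  0.01  1.85 -0.    1.28  0.73]
units [-10.5    9.77   2.61]
```

Emit:
play_rows --pt "-1 1 0" --pt "-1 1 0" --pt "-1 1 0" --pt "-1 1 0" --pt "-1 1 0" --yaw '[0, 0, 0, 0, 0]' --claw '[1, 1, 1, 1, 1]'

```text
clock: 1.98
tcp_pos: [0.4332, 0.1388, 0.2163]
tool_rot: [-2.335, -2.102, 0.0]
ft_force: [-0.2, 0.3, 0.6]
opening: 0.004
```

Emit:
play_rows --pt "-1 1 0" --pt "-1 1 0" --pt "-1 1 0" --pt "-1 1 0.5" --pt "0 0 0.5" --yaw '[0, 0, 0, 0, 0]' --claw '[1, 1, 1, 1, 1]'

```text
clock: 2.6
tcp_pos: [0.5222, 0.0284, 0.1904]
tool_rot: [-2.337, -2.099, 0.001]
ft_force: [0.1, 0.1, -0.4]
opening: 0.008
```

```bash
python3 st.py -.115 0 .151
```

```text
t 2.6 case xyz [-0.1519 -0.0188  0.1904] yaw left -0.005 F [ 0.1  0.1 -0.4] open 0.01 q [-0.02  0.26  1.63 -0.    1.25  0.09]
units [-1.47  0.76  1.58]
```

Run:
```python
from h import *
print('flap TCP x,z')
pr=None
for t in np.linspace(1.5,-.05,12):
    q=np.array(flappt(t,.105,.008,0))+[-.008,0,.011]
    print(round(t,2),q.round(4),'' if pr is None else ((pr-q)/.025).round(2)[[0,2]]);pr=q
print('lid')
pr=None
for t in np.linspace(1.8,-.02,20):
    q=np.array(lidpt(t,.185,.01,0))+[.008,0,.011]
    print(round(t,2),q.round(4),'' if pr is None else ((pr-q)/.025).round(2)[[0,2]]);pr=q
```

```text
flap TCP x,z
1.5 [-0.0836  0.      0.1623] 
1.36 [-0.0688  0.      0.1613] [-0.59  0.04]
1.22 [-0.0542  0.      0.1583] [-0.58  0.12]
1.08 [-0.0403  0.      0.1533] [-0.56  0.2 ]
0.94 [-0.0272  0.      0.1463] [-0.52  0.28]
0.8 [-0.0152  0.      0.1376] [-0.48  0.35]
0.65 [-0.0046  0.      0.1273] [-0.43  0.41]
0.51 [0.0045 0.     0.1156] [-0.36  0.47]
0.37 [0.0119 0.     0.1027] [-0.29  0.51]
0.23 [0.0174 0.     0.0889] [-0.22  0.55]
0.09 [0.0208 0.     0.0745] [-0.14  0.58]
-0.05 [0.0223 0.     0.0597] [-0.06  0.59]
lid
1.8 [0.1598 0.     0.2589] 
1.7 [0.1425 0.     0.263 ] [ 0.69 -0.17]
1.61 [0.125  0.     0.2655] [ 0.7 -0.1]
1.51 [0.1072 0.     0.2663] [ 0.71 -0.03]
1.42 [0.0895 0.     0.2653] [0.71 0.04]
1.32 [0.072  0.     0.2627] [0.7 0.1]
1.23 [0.0547 0.     0.2585] [0.69 0.17]
1.13 [0.038  0.     0.2525] [0.67 0.24]
1.03 [0.0219 0.     0.2451] [0.64 0.3 ]
0.94 [0.0066 0.     0.2361] [0.61 0.36]
0.84 [-0.0077  0.      0.2257] [0.57 0.42]
0.75 [-0.021   0.      0.2139] [0.53 0.47]
0.65 [-0.0332  0.      0.201 ] [0.48 0.52]
0.55 [-0.044   0.      0.1869] [0.43 0.56]
0.46 [-0.0534  0.      0.1719] [0.38 0.6 ]
0.36 [-0.0614  0.      0.1561] [0.32 0.63]
0.27 [-0.0678  0.      0.1395] [0.26 0.66]
0.17 [-0.0726  0.      0.1224] [0.19 0.68]
0.08 [-0.0757  0.      0.105 ] [0.13 0.7 ]
-0.02 [-0.0772  0.      0.0873] [0.06 0.71]
```

Emit:
play_rows --pt "-0.5 0.4 0.8" --pt "-0.5 0.4 0.3" --pt "-0.5 0 0" --yaw '[0, 0, 0]' --claw '[1, 1, 1]'

```text
clock: 2.98
tcp_pos: [0.5376, -0.0099, 0.1636]
tool_rot: [-2.334, -2.102, 0.001]
ft_force: [-0.3, -0.2, 0.9]
opening: 0.006
```

```bash
python3 st.py -.094 0 .162; python3 -c "
from workcell import cams
import cv2
cv2.imwrite('pics/side1.png',cams.capture('side')['image'][:,:,::-1])"
```

```text
t 2.98 case xyz [-0.1154  0.0004  0.1636] yaw left -0.002 F [-0.3 -0.2  0.9] open 0.01 q [-0.09  0.32  1.62  0.    1.2   0.02]
units [-0.86 -0.02  0.06]
```

View pics/side1.png

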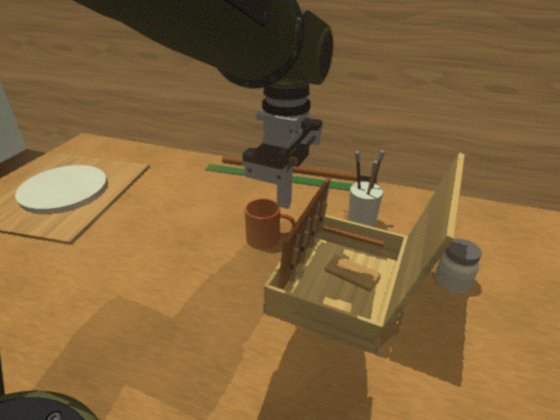

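Side view: fingertips (287,207) are left of the flap (edge at 330,183), with the mug clear below. I start the push.

Emit:
play_rows --pt "-0.7 0 0.1" --pt "-0.5 0 0" --pt "-0.6 0 0.05" --pt "-0.6 0 0.1" --pt "-0.55 0 0.2" --yaw '[0, 0, 0, 0, 0]' --claw '[1, 1, 1, 1, 1]'

```text
clock: 3.65
tcp_pos: [0.5298, -0.0839, 0.1526]
tool_rot: [2.335, 2.101, 0.0]
ft_force: [0.4, 1.6, 0.6]
opening: 0.006
```

```bash
python3 st.py -.0403 0 .1533
```

```text
t 3.65 case xyz [-0.041   0.0003  0.1526] yaw left -0.002 F [0.4 1.6 0.6] open 0.01 q [-0.23  0.33  1.64  0.    1.17 -0.12]
units [-0.03 -0.01 -0.03]
```

Contact force is 1.6 N as expected, so I follow the arc.

Emit:
play_rows --pt "-0.52 0 0.26" --pt "-0.48 0 0.35" --pt "-0.43 0 0.41" --pt "-0.36 0 0.47" --pt "-0.29 0 0.51" --yaw '[0, 0, 0, 0, 0]' --claw '[1, 1, 1, 1, 1]'

```text
clock: 4.28
tcp_pos: [0.5243, -0.1351, 0.1018]
tool_rot: [2.335, 2.102, -0.0]
ft_force: [0.1, 0.7, 1.9]
opening: 0.004
```

Emit:
play_rows --pt "-0.22 0 0.55" --pt "-0.14 0 0.58" --pt "-0.05 0 0.4" --pt "0 0 0.1" --pt "0 0 0" --yaw '[0, 0, 0, 0, 0]' --claw '[1, 1, 1, 1, 1]'

```text
clock: 4.9
tcp_pos: [0.5234, -0.1447, 0.0646]
tool_rot: [2.334, 2.102, -0.0]
ft_force: [-19.6, 4.8, 39.9]
opening: 0.006
```

```bash
python3 st.py .0223 0 .063
```

```text
t 4.9 case xyz [0.0201 0.0001 0.0646] yaw left -0.002 F [-19.6   4.8  39.9] open 0.01 q [-0.34  0.46  1.69 -0.    1.   -0.23]
units [-0.09 -0.    0.07]
```

Emit:
play_rows --pt "0 0 -0.5" --pt "0 0 -1" --pt "0 0 -1" --pt "0 0 -1" --pt "0 0 -1" --yaw '[0, 0, 0, 0, 0]' --claw '[1, 1, 1, 1, 1]'

```text
clock: 5.52
tcp_pos: [0.5233, -0.1445, 0.1749]
tool_rot: [-2.334, -2.102, 0.0]
ft_force: [0.2, 0.1, 0.2]
opening: 0.008
```

Emit:
play_rows --pt "0 0 -1" --pt "0 0 -1" --pt "0 0 -1" --pt "0 0 -1" --pt "0 0 -1" --yaw '[0, 0, 0, 0, 0]' --claw '[1, 1, 1, 1, 1]'

```text
clock: 6.15
tcp_pos: [0.5233, -0.1445, 0.2999]
tool_rot: [-2.334, -2.102, 0.0]
ft_force: [-1.2, -0.3, 0.6]
opening: 0.006
```

```bash
python3 st.py .195 0 .31; python3 -c "
from workcell import cams
import cv2
cv2.imwrite('pics/side2.png',cams.capture('side')['image'][:,:,::-1])"
```

```text
t 6.15 case xyz [2.000e-02 1.000e-04 2.999e-01] yaw left -0.002 F [-1.2 -0.3  0.6] open 0.01 q [-0.34  0.23  1.41  0.    1.5  -0.23]
units [-7.    0.01 -0.41]
```

View pics/side2.png

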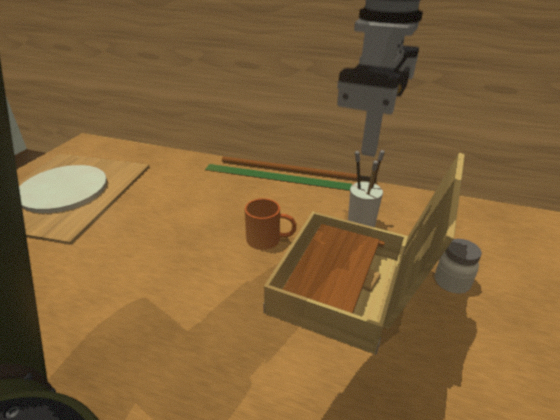

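The flap lies flat at (335,265), the lid is still open, and mug, pot and jar are unmoved. Next I go over the lid.

Emit:
play_rows --pt "-1 0 -0.5" --pt "-1 0 -0.2" --pt "-1 0 0" --pt "-1 0 0" --pt "-1 0 0" --yaw '[0, 0, 0, 0, 0]' --claw '[1, 1, 1, 1, 1]'

```text
clock: 6.82
tcp_pos: [0.5102, -0.2697, 0.3159]
tool_rot: [-2.334, -2.101, 0.0]
ft_force: [-0.3, 0.3, 0.4]
opening: 0.004
```

Emit:
play_rows --pt "-1 0 0" --pt "-1 0 0" --pt "0 0 0.7" --pt "0 0 0.9" --pt "0 0 0.7" --yaw '[0, 0, 0, 0, 0]' --claw '[1, 1, 1, 1, 1]'

```text
clock: 7.45
tcp_pos: [0.5049, -0.319, 0.258]
tool_rot: [-2.334, -2.101, 0.0]
ft_force: [-1.1, -0.5, 1.2]
opening: 0.003
```

```bash
python3 st.py .1598 0 .258
```

```text
t 7.45 case xyz [ 0.1954 -0.0004  0.258 ] yaw left -0.002 F [-1.1 -0.5  1.2] open 0.0 q [-0.62  0.38  1.32 -0.    1.44 -0.52]
units [ 1.42  0.01 -0.  ]
```

Emit:
play_rows --pt "0.7 0 0" --pt "0.7 0 0" --pt "0.7 0 -0.15" --pt "0.7 0 -0.1" --pt "0.7 0 -0.05" --yaw '[0, 0, 0, 0, 0]' --claw '[1, 1, 1, 1, 1]'

```text
clock: 8.07
tcp_pos: [0.5143, -0.2305, 0.2674]
tool_rot: [2.334, 2.102, 0.0]
ft_force: [0.2, -2.8, -1.8]
opening: 0.007
```

```bash
python3 st.py .1072 0 .266
```

```text
t 8.07 case xyz [ 1.064e-01 -1.000e-04  2.674e-01] yaw left -0.002 F [ 0.2 -2.8 -1.8] open 0.01 q [-0.49  0.3   1.41 -0.    1.44 -0.38]
units [-0.03  0.    0.05]
```

In contact at -2.8 N along y. I keep following the arc.

Emit:
play_rows --pt "0.7 0 0.1" --pt "0.7 0 0.1" --pt "0.7 0 0.17" --pt "0.67 0 0.24" --pt "0.64 0 0.3" --yaw '[0, 0, 0, 0, 0]' --claw '[1, 1, 1, 1, 1]'

```text
clock: 8.7
tcp_pos: [0.5232, -0.1458, 0.2436]
tool_rot: [-2.335, -2.102, 0.0]
ft_force: [-0.5, -2.8, 1.1]
opening: 0.003
```

Emit:
play_rows --pt "0.61 0 0.36" --pt "0.57 0 0.42" --pt "0.53 0 0.47" --pt "0.48 0 0.52" --pt "0.43 0 0.56" --yaw '[0, 0, 0, 0, 0]' --claw '[1, 1, 1, 1, 1]'

```text
clock: 9.32
tcp_pos: [0.53, -0.0811, 0.1849]
tool_rot: [-2.335, -2.102, 0.0]
ft_force: [0.3, -1.2, 0.2]
opening: 0.004
```

```bash
python3 st.py -.044 0 .187
```

```text
t 9.32 case xyz [-4.380e-02  1.000e-04  1.849e-01] yaw left -0.002 F [ 0.3 -1.2  0.2] open 0.0 q [-0.22  0.3   1.6   0.    1.24 -0.12]
units [ 0.01 -0.01 -0.08]
```

Emit:
play_rows --pt "0.38 0 0.58" --pt "0.32 0 0.6" --pt "0.26 0 0.62" --pt "0.19 0 0.65" --pt "0.12 0 0.6" --yaw '[0, 0, 0, 0, 0]' --claw '[1, 1, 1, 1, 1]'

```text
clock: 9.95
tcp_pos: [0.5333, -0.05, 0.1086]
tool_rot: [-2.335, -2.102, -0.0]
ft_force: [0.8, -0.7, 1.1]
opening: 0.007
```

```bash
python3 st.py -.077 0 .091
```

```text
t 9.95 case xyz [-0.0751  0.0003  0.1086] yaw left -0.002 F [ 0.8 -0.7  1.1] open 0.01 q [-0.16  0.38  1.68  0.    1.08 -0.06]
units [ 0.08 -0.01  0.7 ]
```

Emit:
play_rows --pt "0.05 0 0.4" --pt "0 0 0.25" --pt "0 0 0.06" --pt "0 0 0" --yaw '[0, 0, 0, 0]' --claw '[1, 1, 1, 1]'

```text
clock: 10.45
tcp_pos: [0.5335, -0.0492, 0.0922]
tool_rot: [2.335, 2.101, 0.0]
ft_force: [0.4, -0.3, 0.2]
opening: 0.005
```

```bash
python3 st.py -.077 0 .091; python3 -c "
from workcell import cams
import cv2
cv2.imwrite('pics/side3.png',cams.capture('side')['image'][:,:,::-1])"
```

```text
t 10.45 case xyz [-0.0759  0.0004  0.0922] yaw left -0.002 F [ 0.4 -0.3  0.2] open 0.0 q [-0.16  0.41  1.69 -0.    1.05 -0.06]
units [ 0.04 -0.02  0.05]
```

View pics/side3.png

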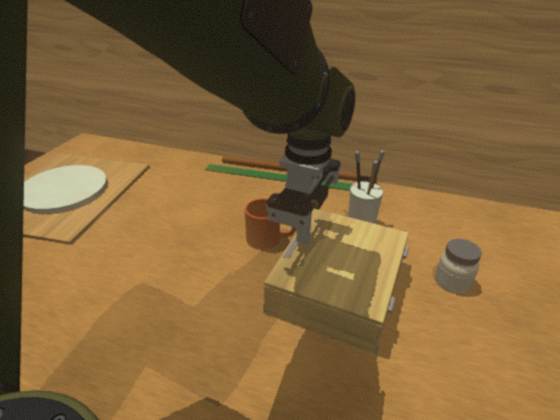

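The lid looks shut or nearly so, but there is no contact force yet. I press further in small steps.

Emit:
play_rows --pt "0 0 0.05" --pt "0 0 0.05" --pt "0 0 0.05" --pt "0 0 0" --yaw '[0, 0, 0, 0]' --claw '[1, 1, 1, 1]'

```text
clock: 11.0
tcp_pos: [0.5338, -0.0491, 0.0909]
tool_rot: [2.334, 2.101, 0.002]
ft_force: [-13.4, 1.2, 30.0]
opening: 0.004
```

Firm stop at tip height 0.080 m, which is the shut lid's top. I retreat.

Emit:
play_rows --pt "0 0 -0.5" --pt "0 0 -1" --pt "0 0 -1" --pt "0 0 -1" --pt "0 0 -1" --yaw '[0, 0, 0, 0, 0]' --claw '[1, 1, 1, 1, 1]'

```text
clock: 11.62
tcp_pos: [0.5334, -0.049, 0.2018]
tool_rot: [2.335, 2.102, 0.0]
ft_force: [0.7, 0.2, -0.1]
opening: 0.003
```

Emit:
play_rows --pt "1 -1 -1" --pt "1 -1 -1" --pt "1 -1 -1" --pt "1 -1 0" --pt "0 0 0" --yaw '[0, 0, 0, 0, 0]' --claw '[1, 1, 1, 1, 1]'

```text
clock: 12.25
tcp_pos: [0.4437, 0.062, 0.2765]
tool_rot: [2.332, 2.104, 0.002]
ft_force: [0.6, 0.3, 0.0]
opening: 0.005
```

```bash
python3 st.py
python3 - <<'E'
from workcell import cams
from h import *
import cv2
a=cams.capture('side')['image'][:,:,::-1].copy();p=np.load('p.npy')
for t,c in((0,(0,255,0)),(.05,(0,0,255))):
    q=[proj('side',case(p,lidpt(t,.2,.01,y))) for y in(-.12,.12)];print(t,np.round(q,1).tolist())
b=cv2.resize(a[140:350,220:500],None,fx=2.8,fy=2.8,interpolation=cv2.INTER_CUBIC);cv2.imwrite('pics/side4.png',b)
E
```

```text
t 12.25 case xyz [-0.1773 -0.1003  0.2765] yaw left -0.0 F [0.6 0.3 0. ] open 0.0 q [0.06 0.02 1.7  0.   1.42 0.16]
0 [[263.0, 281.4], [312.1, 207.2]]
0.05 [[263.4, 277.2], [312.7, 203.4]]
```

View pics/side4.png

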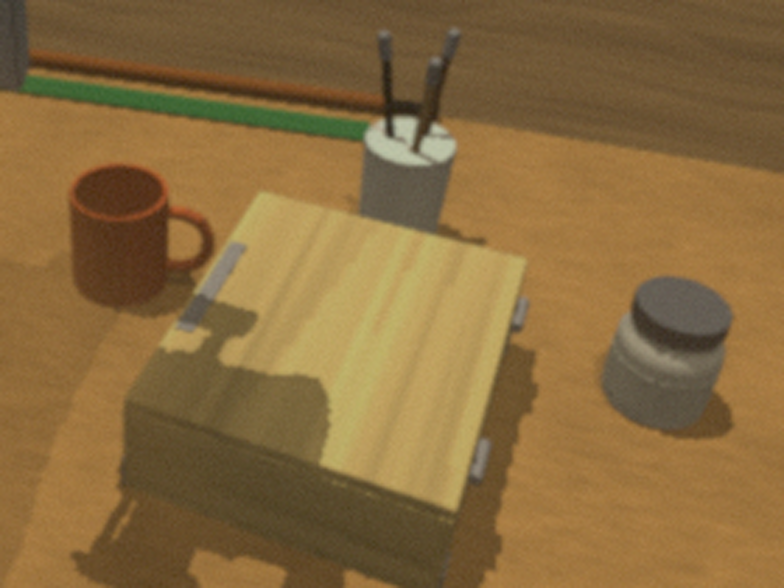

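The lid is flush on the rim: its near corner is at (265,283), against (263,281) predicted for shut and (263,277) for 0.05 rad. The bystanders stand where they were. I hand in.

```bash
python3 -c "
from workcell import order
print(order.finish_job())"
```

```text
the job is handed in; nothing more can be done
None
```

The case is packed. I pushed the flap down flat with the closed fingertips, then swung the lid shut over it along its arc, and handed the job in at about 12.3 s. No verdict was reported.

- **Flap:** it reached its stop with the fingertips at 54 mm. A picture then showed it flat with the lid still open.
- **Lid:** it met a firm stop at 80 mm, the height of the shut lid's top. In the last picture its near corner agreed with the shut position to about 2–3 px. I moved it slowly, well under the slam limit. One check was ambiguous: the contact force dropped to about zero just before the end, so I pressed on another 1–2 mm to the stop.
- **Forces:** the wrist force read about 45 N when the flap met its stop and about 33 N when the lid did, against the 120 N limit. The contact was meant to be by the fingertips only.
- **Bystanders:** the mug, jar and brush pot look unmoved in the last picture, though I did not measure them again. The rib could not be checked under the shut lid; it was last seen partly hidden by the flap.
- **Arm:** it was clear of everything at hand-in, with the force reading at about zero.

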